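# Pop open the light box's sample flap and load two ball lenses

## Robot

A 6-joint arm with a two-finger parallel gripper is mounted at the origin on the work surface. World frame = base frame: x ahead of the robot, y to its left, z up, the work surface at z = 0. Lengths are in m, angles in degrees, forces in N, time in s.
With the tool pointing down it reaches from about 0.275 to 0.725 m from the base axis. Payload 15.9 kg.
Tool frame: the origin (TCP) lies midway between the tips of the shut fingers; the grasp point (between the pads) lies 19 mm behind it (bot.grasp_offset is the distance from the TCP to the grasp point, in m); z points along the fingers, y is the direction in which the jaws open and shut (so a half turn about z gives the same grasp; the last joint's range is limited). The gripper opens to 85 mm and grips with 20 to 120 N. Pads are 22 mm wide; open, the fingers measure 114 mm over their backs; the gripper's body (76 mm by 85 mm) begins 54 mm behind the grasp point. The pads swing forward as they close: fully open they stand 13 mm farther back than shut.
Start: joints at [-71.906, 12.198, -1.971, 75.831, 0, 90], TCP at [0.155, -0.475, 0.231] pointing down, gripper open.
Joint ranges: [-170.91, 170.91], [-42.67, 98.43], [-65.05, 77.54], [-120.47, 116.71], [-90, 82.35], [-180, 180]. Speed limits (degrees/s): [108.29, 108.29, 136.94, 147.25, 180, 180].

## Interface

Orientations are given as a 3x3 rotation matrix whose columns are the frame's x, y, z axes.
In Python, from plant import bot gives the robot as it stands. The module is installed in compiled form; this text tells all that it offers.
- The arm moves only by the tool send_rows, never from a script. Its argument "increments" is a list of rows, each a list of 3 entries, a list of its own where there are three numbers: the shift along the tool's x, y, z in mm, then the turn, a rotation vector about the tool's x, y, z in degrees, then the finger opening in mm, from 0 to 85.4. A call has 1 to 10 rows; each row shifts and turns the pose as measured when the row begins, along the tool's axes as they then stand; what a row does not reach is not made up. A row lasts 1/8 s, in which the tool goes at most 62.5 mm and 10.7 degrees, less where a joint would pass 70% of its speed; a pose out of reach is approached as far as the arm can. A call with a gripper value outside its range is refused whole. The fingers move at their own pace and stop on an object; the grip force is fixed at half the most. Time passes only in rows, so rows that do not move let the fingers close. It gives the time, the measured TCP pose, the force and the opening at its end, in the units of the state.
- bot.state(): the state, without advancing time (a new reading comes with each control period).
- bot.snapshot(name): name is "scene" or "top" or "wrist"; returns a dict with "img" (420x560x3 uint8, blue, green, red), "depth" (420x560 float32, m along the optical axis (not along the pixel's ray), 0 where there is no reading), "K" (3x3 intrinsics, pixels), "pose" (4x4, takes a point from camera to world coordinates). Camera axes: x right, y down, z forward; pixel columns grow to the right and rows downward; lengths in m; the calibration is good to about 2 mm. The wrist camera is an equidistant fisheye: a pixel r from the principal point sees the ray r / f radians off the axis. A picture is of the moment at which its call begins.
- bot.finish_job(): hands the job in, once; it reports no verdict.
The state is a dict: "time_s": time; "joints": joint angles; "joint_vel": joint speeds; "joint_efforts": joint torques, N m; "eef_pos": TCP position; "tcp_rot": TCP orientation; "contact_force": force on the tool from outside, world axes, zero at the start; "wrist_torque": the same for the moment, N m; "grip_width": opening from 0.0 (shut) to 1.0 (fully open).
Only numpy, scipy, OpenCV 4.12 (cv2) and the standard library are available. Lean on these libraries where they do the work, as an engineer would, in place of code of your own. Each camera call takes 0.05 s, during which the arm holds its last target.

## Task

Push the closed front flap of the grey light box inwards until its spring catch lets go and it pops ajar, then swing it all the way down until it lies level. Take the two amber ball lenses out of the black tray and set each gently into a well of its own in the opened flap (any two of the three wells). Leave the tile, the macro tube, the step ring and the optical flat where they are.

Things in the scene. Friction and masses are not known exactly. Their poses are not given: they have to be found in the camera images.
- lightbox: grey light box, fixed to the counter, 180 (x) x 230 (y) x 172 (z) mm. Origin: centre of its underside; its front faces its own -x, z up. The flap's outer face is 90 mm in front of the origin, 22 mm ahead of the box's walls and top. On its top, from 60 mm behind the flap's face on: an opal window, a toggle switch 32 mm high at the rear +y corner (not needed) and the optical flat.
- flap (a joint): flap hinge, rad: 0 shut and latched, upright (cannot be pulled); negative pressed in (stop at -0.05); grows as the flap falls outwards; 1.571 level, at its stop. Pressing it 4 to 5 mm inwards near its top (about 6 N; 6 mm to the stop), then drawing back, lets a spring push it to about 0.6; it does not latch again. Then a stiff hinge (about 1.5 N at the edge) holds it where it is left.
- flap_hinge (a point): middle of the hinge line, at the lower edge of the flap's outer face, 25 mm above the counter; the line runs along the light box's y. Turns with the flap: its z points from the hinge to the free edge (up when shut, to the light box's -x when level), its x is normal to the flap, out of its inner face (the light box's +x when shut, up when level).
- flap_edge (a point): middle of the flap's free (top) edge on its outer face, 130 mm from the hinge. The flap is a plate 200 mm wide (y), 130 high, 16 thick: outer face grey, inner face white with three wells and, when level, 41 mm above the counter. At its side edges steel catch parts stand off the inner face: 13 mm (y = +85 mm, 120 mm from the hinge) and 2 mm (y = -88 mm).
- push_mark (a point): round blue mark, 22 mm across, on the outer face of the flap, 112 mm from the hinge: a good place to push. The steel ejector pin, 12 mm thick, that pushes the flap ajar stays sticking out of the opening up to 20 mm beyond the hinge line, 88 mm to the light box's -y of the middle, 80 mm above the counter.
- well0 (a point): centre of a ball lens when seated in the first well, 55 mm to the light box's +y of the middle, 85 mm from the hinge line. The well is a round recess with a blue floor, 25 mm across and 5 mm deep; this point is 10 mm above the inner face (51 mm above the counter when the flap lies level). Axes as at flap_hinge.
- well1 (a point): the same for the middle well
- well2 (a point): the same for the third well, 55 mm to -y of the middle
- tray: black tray fixed to the counter, 140 (x) x 64 (y) x 12 (z) mm, with two recesses 25 mm across and 5 mm deep, at x = -35 and +35 mm, each holding a ball lens. Origin: centre of its underside.
- ball_a: amber glass ball lens, 30 mm in diameter, about 35 g; origin at its centre, 22 mm above the counter in the tray (it stands 25 mm out of its recess). The two are alike.
- ball_b: the other amber glass ball lens, as ball_a
- tile: bystander: white ceramic tile lying flat, 100 x 100 x 8 mm; origin: centre of its underside
- tube: bystander: ribbed chrome macro tube standing on end, 65 mm in diameter, 60 mm high; origin: centre of its underside
- step_ring: bystander: black step ring lying flat, 76 mm outside, 62 mm inside, 10 mm high; origin: centre of its underside
- flat: bystander: smoky quartz optical flat in a brass cell lying on top of the light box, 60 mm in diameter, 13 mm high; origin: centre of its underside

How it is judged (in metres and radians):
On the way, in this order (a step that is already met when the one before it is completed fails the run):
1. the flap has popped ajar (value of joint flap above 0.3 rad), for 0.2 s.
2. the flap has been swung down level (value of joint flap above 1.5 rad), for 0.2 s.
At the end, for the whole second after the job is handed in: the flap lies level (joint above 1.5 rad), each ball lens rests, still, in a well of its own (its centre within 6 mm of a well's point), and tile, macro tube, step ring and optical flat are within 20 mm of where they stood (value of joint flap above 1.5 rad and (distance between ball_a and well0 below 0.006 m or distance between ball_a and well1 below 0.006 m or distance between ball_a and well2 below 0.006 m) and (distance between ball_b and well0 below 0.006 m or distance between ball_b and well1 below 0.006 m or distance between ball_b and well2 below 0.006 m) and distance between ball_a and ball_b above 0.04 m and linear speed of each of ball_a, ball_b below 0.02 m/s and distance of each of tile, tube, step_ring, flat from where it was at the start of the episode below 0.02 m); the robot touches nothing.
It fails at once if the tile, macro tube, step ring or optical flat is moved by more than 20 mm (distance of any of tile, tube, step_ring, flat from where it was at the start of the episode above 0.02 m).
It fails at once if a ball lens is dropped or struck hard against the light box or its flap (more than 25 N) (contact force between any of ball_a, ball_b and lightbox above 25 N).
It also fails if it takes over 72 s, if anything falls off the work surface, if the arm or the gripper's body presses on something with over 40 N, if the wrist force passes 120 N, or if a joint passes its speed limit or range.

## Working session

There is one attempt and no reset: what is moved stays moved. The work goes in short steps, Python scripts to look and compute and a tool call to move; the robot and the scene stay as the last step left them, time stands still between calls to the robot, and variables do not carry over. Pictures are saved under pics/ and viewed, and the job is handed in when it is done.

Besides the shell and the picture viewer there is one more tool, called after "Request:" by a JSON object that holds its "fn" and its "kwargs". send_rows: Moves the arm, as the interface text tells. Its arguments: {"type":"object","properties":{"increments":{"type":"array"}},"required":["increments"]}

```bash
mkdir -p pics
cat > h.py <<'E'
import numpy as np, cv2
from plant import bot
def snap(n,f=None):
    s=bot.snapshot(n)
    if f: cv2.imwrite('pics/'+f,s['img'])
    np.savez('pics/last_'+n+'.npz',**s)
    return s
def px(s,u,v,d=None,z=None):
    K=s['K'];P=s['pose'];r=np.linalg.inv(K)@[u,v,1]
    if z is not None:
        w=P[:3,:3]@r; return P[:3,3]+w*(z-P[2,3])/w[2]
    if d is None: d=np.median(s['depth'][v-1:v+2,u-1:u+2])
    return P[:3,:3]@(r*d)+P[:3,3]
E
python3 - <<'E'
from h import *
np.set_printoptions(precision=4,suppress=True)
print(bot.state())
for n in('scene','top','wrist'):
    s=snap(n,n+'0.png');print(n,s['K'],s['pose'])
E
```

```text
{'time_s': 0.0, 'joints': array([-71.9077,  12.2241,  -2.0068,  75.8304,  -0.0021,  90.0002]), 'joint_vel': array([-0.0896,  0.0593, -0.0441,  0.1664, -0.1395,  0.0862]), 'joint_efforts': array([ -0.0029, -68.6158,  48.7121,   0.0173,  -0.0002,   0.    ]), 'eef_pos': array([ 0.1552, -0.475 ,  0.2308]), 'tcp_rot': array([[ 0.9506,  0.3105, -0.0004],
       [ 0.3105, -0.9506,  0.001 ],
       [-0.    , -0.0011, -1.    ]]), 'contact_force': array([0.7258, 1.2817, 1.1825]), 'wrist_torque': array([-0.0049,  0.0263, -0.0116]), 'grip_width': 1.0026502660672452}
scene [[436.6609   0.     279.3747]
 [  0.     436.6609 210.6793]
 [  0.       0.       1.    ]] [[-0.8222  0.3233 -0.4684  1.0051]
 [ 0.5692  0.4627 -0.6797  0.602 ]
 [-0.003  -0.8255 -0.5644  0.6186]
 [ 0.      0.      0.      1.    ]]
top [[521.5529   0.     283.4692]
 [  0.     521.5529 209.0216]
 [  0.       0.       1.    ]] [[ 0.0264 -0.9848  0.1716  0.4132]
 [-0.9996 -0.0265  0.0017  0.0082]
 [ 0.0029 -0.1716 -0.9852  1.2062]
 [ 0.      0.      0.      1.    ]]
wrist [[325.1923   0.     280.2285]
 [  0.     325.1923 201.3514]
 [  0.       0.       1.    ]] [[ 0.3109 -0.9074 -0.2828  0.2267]
 [-0.9504 -0.2974 -0.0908 -0.4507]
 [-0.0017  0.297  -0.9549  0.3733]
 [ 0.      0.      0.      1.    ]]
```

View pics/top0.png

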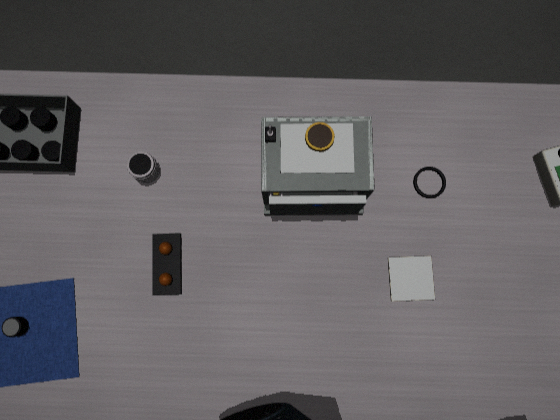

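View pics/scene0.png

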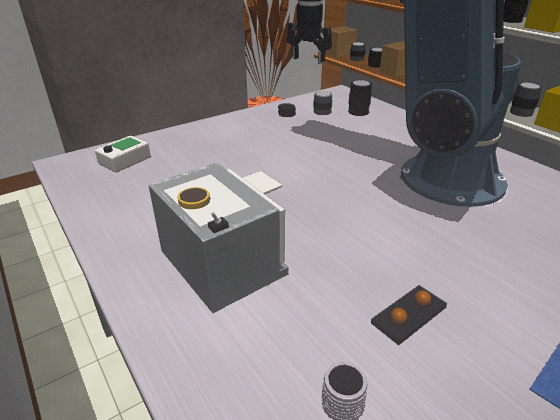

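View pics/wrist0.png

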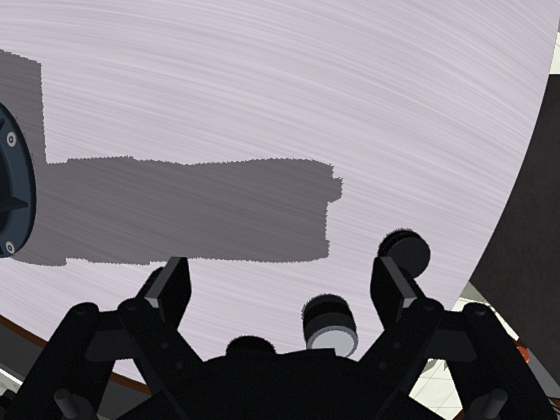

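Run:
```python
import cv2
i=cv2.imread('pics/top0.png')
a=i[105:225,255:385];b=i[225:305,140:195]
cv2.imwrite('pics/c1.png',cv2.resize(a,None,fx=6,fy=6,interpolation=cv2.INTER_CUBIC)[:600] if 0 else cv2.resize(a,None,fx=5,fy=5,interpolation=cv2.INTER_CUBIC))
cv2.imwrite('pics/c2.png',cv2.resize(b,None,fx=7,fy=7,interpolation=cv2.INTER_CUBIC))
```

```text
(no output)
```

View pics/c1.png

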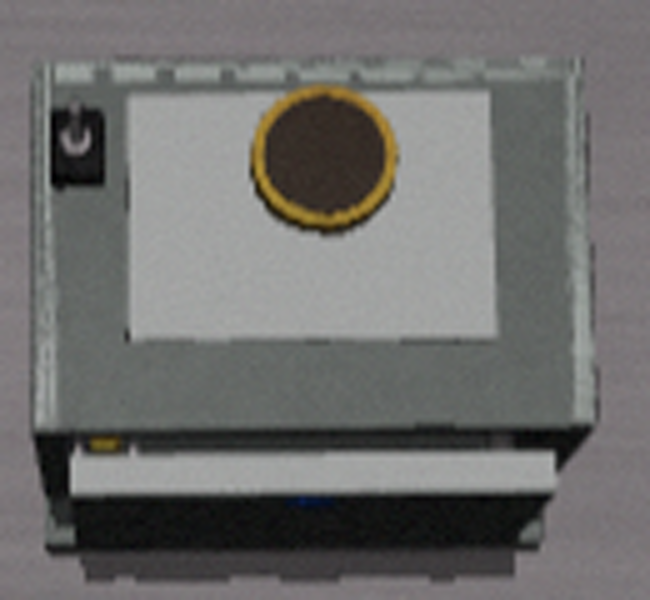

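View pics/c2.png

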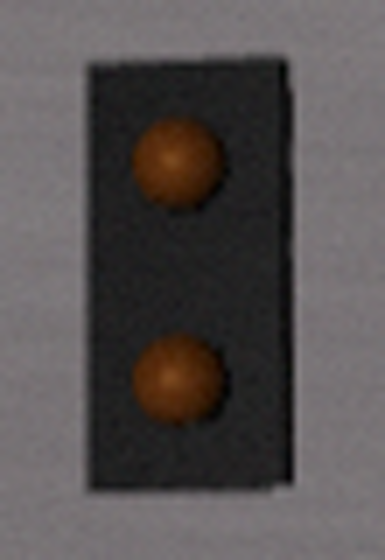

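Run:
```python
from h import *
np.set_printoptions(precision=4,suppress=True)
s=np.load('pics/last_top.npz')
im=s['img'].astype(int);
def f(c,o,k): return ((np.array(c)+.5)/k-.5+np.array(o))
for n,c,z in [('flapL',(72,493),.155),('flapR',(555,493),.155),('boxFL',(38,430),.172),('boxFR',(597,428),.172),('boxBL',(45,62),.172),('boxBR',(580,58),.172),('mark',(313,503),.137)]:
    print(n,px(s,*f(c,(255,105),5),z=z))
hs=cv2.cvtColor(s['img'],cv2.COLOR_BGR2HSV)
m=((hs[...,1]>140)&(hs[...,0]<20)&(hs[...,2]>40)).astype(np.uint8);m[:, :140]=0;m[:,195:]=0
n,l,st,c=cv2.connectedComponentsWithStats(m)
for i in range(1,n):
    if st[i,4]>20: print(st[i],c[i],px(s,*c[i],z=.022), [px(s,int(round(c[i][0])),int(round(c[i][1])))])
for c in [(90,65),(287,60),(90,488),(287,485)]: print('tray',px(s,*f(c,(140,225),7),z=.012))
print('flapTopDepth',px(s,290,199),px(s,350,199),'boxtop',px(s,270,185),px(s,366,185))
for n,u,v,z in [('tile',411,278,.008),('ring',429,182,.01),('tube',141,160,.06),('flat',320,136,.185)]: print(n,px(s,u,v,z=z))
# scene check of balls
s=np.load('pics/last_scene.npz')
hs=cv2.cvtColor(s['img'],cv2.COLOR_BGR2HSV)
m=((hs[...,1]>140)&(hs[...,0]<20)&(hs[...,2]>40)).astype(np.uint8);m[:280]=0;m[340:]=0
n,l,st,c=cv2.connectedComponentsWithStats(m)
for i in range(1,n):
    if st[i,4]>20: print(st[i],c[i],px(s,*c[i],z=.022))
```

```text
flapL [0.6076 0.04   0.155 ]
flapR [ 0.613 -0.158  0.155]
boxFL [0.63   0.0541 0.172 ]
boxFR [ 0.637  -0.1723  0.172 ]
boxBL [0.7861 0.0564 0.172 ]
boxBR [ 0.794  -0.1658  0.172 ]
mark [ 0.6094 -0.06    0.137 ]
[159 242  12  12 118] [164.4068 247.6525] [0.5231 0.2786 0.022 ] [array([0.521 , 0.2763, 0.0359])]
[159 273  12  12 120] [164.5  278.65] [0.4532 0.2738 0.022 ] [array([0.4519, 0.2714, 0.0374])]
tray [0.555  0.3105 0.012 ]
tray [0.5584 0.2458 0.012 ]
tray [0.4179 0.301  0.012 ]
tray [0.4205 0.2375 0.012 ]
flapTopDepth [ 0.6178 -0.0028  0.1537] [ 0.6209 -0.126   0.1548] boxtop [0.6419 0.0386 0.1729] [ 0.6472 -0.1561  0.1725]
tile [ 0.4701 -0.2847  0.008 ]
ring [ 0.6953 -0.33    0.01  ]
tube [0.7169 0.3359 0.06  ]
flat [ 0.7441 -0.0604  0.185 ]
[416 291  15  12 134] [423.3507 296.2463] [0.4503 0.2728 0.022 ]
[392 308  15  14 151] [399.2185 313.9735] [0.5206 0.2773 0.022 ]
```

Request:
{"fn": "send_rows", "kwargs": {"increments": [[[0, 0, 0], [0, 0, 8.2], 0], [[0, 0, 0], [0, 0, 8.2], 0], [[30, -30, 0], [0, 0, 0], 0], [[30, -30, 0], [0, 0, 0], 0], [[40, -40, 0], [0, 0, 0], 0], [[40, -40, 0], [0, 0, 0], 0], [[40, -40, 0], [0, 0, 0], 0], [[40, -40, 0], [0, 0, 0], 0], [[40, -40, 0], [0, 0, 0], 0], [[30, -30, 0], [0, 0, 0], 0]]}}

```text
time_s: 1.4
eef_pos: [0.4457, -0.1713, 0.2295]
tcp_rot: [[1.0, 0.014, -0.002], [0.014, -1.0, 0.003], [-0.001, -0.003, -1.0]]
contact_force: [0.1, -0.7, 0.7]
grip_width: 0.002
```

Request:
{"fn": "send_rows", "kwargs": {"increments": [[[25, -28, 0], [0, 0, -0.9], 0], [[25, -28, 0], [0, 0, 0], 0], [[25, -28, 20], [0, 0, 0], 0], [[25, -27, 25], [0, 0, 0], 0], [[10, 0, 25], [0, 0, 0], 0], [[10, 0, 25], [0, 0, 0], 0], [[0, 0, 0], [0, 0, 0], 0]]}}

```text
time_s: 2.28
eef_pos: [0.5669, -0.049, 0.1303]
tcp_rot: [[0.999, 0.035, -0.004], [0.035, -0.999, 0.003], [-0.004, -0.003, -1.0]]
contact_force: [-0.5, 1.0, 0.1]
grip_width: 0.004
```

Run:
```python
from h import *
s=snap('wrist','w1.png');s=snap('scene','s1.png');print(bot.state())
```

```text
{'time_s': 2.375, 'joints': array([-5.05935948e+00,  2.24412643e+01, -2.37342737e+00,  6.52203213e+01,
        1.59855653e-01,  1.72935694e+02]), 'joint_vel': array([-0.26651501, -1.05759826,  0.57959686,  0.11020614, -0.0305358 ,
       -0.12867934]), 'joint_efforts': array([ 4.56151832e-01, -8.00475383e+01,  4.58726513e+01, -3.68786920e-01,
        3.28207808e-02,  8.66562012e-03]), 'eef_pos': array([ 0.56768434, -0.04937466,  0.13263033]), 'tcp_rot': array([[ 9.99387793e-01,  3.49844047e-02, -3.62664513e-04],
       [ 3.49852935e-02, -9.99383812e-01,  2.83302427e-03],
       [-2.63329375e-04, -2.84397779e-03, -9.99995921e-01]]), 'contact_force': array([-0.15737423, -0.3665182 , -0.47228036]), 'wrist_torque': array([ 0.01581841, -0.04038076,  0.00172949]), 'grip_width': -0.0020884773049038214}
```

View pics/w1.png

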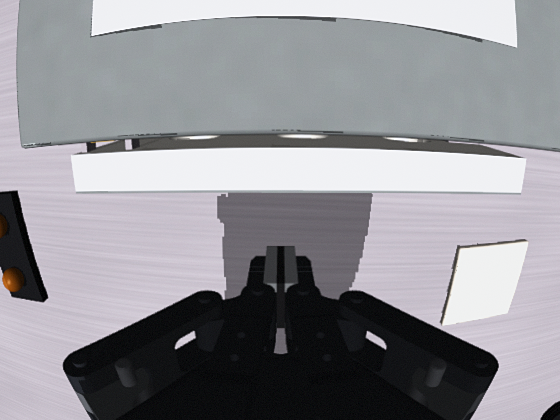

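Request:
{"fn": "send_rows", "kwargs": {"increments": [[[10, 9, 0], [0, 0, 0], 0], [[10, 0, 0], [0, 0, 0], 0], [[3, 0, 0], [0, 0, 0], 0], [[0, 0, 0], [0, 0, 0], 0]]}}

```text
time_s: 2.88
eef_pos: [0.5937, -0.059, 0.1357]
tcp_rot: [[0.999, 0.034, 0.004], [0.034, -0.999, 0.002], [0.004, -0.002, -1.0]]
contact_force: [0.7, 0.2, 0.1]
grip_width: 0.005
```

Request:
{"fn": "send_rows", "kwargs": {"increments": [[[4, 0, 0], [0, 0, 0], 0], [[4, 0, 0], [0, 0, 0], 0]]}}

```text
time_s: 3.12
eef_pos: [0.6015, -0.0586, 0.1359]
tcp_rot: [[0.999, 0.034, 0.003], [0.034, -0.999, 0.002], [0.003, -0.002, -1.0]]
contact_force: [-6.3, -0.6, 5.3]
grip_width: 0.0
```

Request:
{"fn": "send_rows", "kwargs": {"increments": [[[3, 0, 0], [0, 0, 0], 0], [[3, 0, 0], [0, 0, 0], 0]]}}

```text
time_s: 3.38
eef_pos: [0.6065, -0.0584, 0.1357]
tcp_rot: [[0.999, 0.034, 0.001], [0.034, -0.999, 0.002], [0.001, -0.002, -1.0]]
contact_force: [-12.9, -1.3, 5.5]
grip_width: 0.0
```

Request:
{"fn": "send_rows", "kwargs": {"increments": [[[2, 0, 0], [0, 0, 0], 0], [[0, 0, 0], [0, 0, 0], 0]]}}

```text
time_s: 3.62
eef_pos: [0.606, -0.0584, 0.1356]
tcp_rot: [[0.999, 0.034, -0.005], [0.034, -0.999, 0.002], [-0.005, -0.002, -1.0]]
contact_force: [-3.2, 0.2, 2.2]
grip_width: -0.002
```

Request:
{"fn": "send_rows", "kwargs": {"increments": [[[-20, 0, 0], [0, 0, 0], 0], [[-30, 0, 0], [0, 0, 0], 0], [[-30, 0, 0], [0, 0, 0], 0], [[-30, 0, 0], [0, 0, 0], 0], [[-20, 0, -20], [0, 0, 0], 0], [[0, 0, -30], [0, 0, 0], 0], [[0, 0, -30], [0, 0, 0], 0], [[0, 0, 0], [0, 0, 0], 0]]}}

```text
time_s: 4.62
eef_pos: [0.473, -0.0625, 0.2182]
tcp_rot: [[0.999, 0.035, -0.004], [0.035, -0.999, 0.002], [-0.004, -0.002, -1.0]]
contact_force: [0.5, -0.5, -1.4]
grip_width: -0.002
```

Run:
```python
from h import *
s=snap('wrist','w2.png');s=snap('scene','s2.png')
```

```text
(no output)
```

View pics/s2.png

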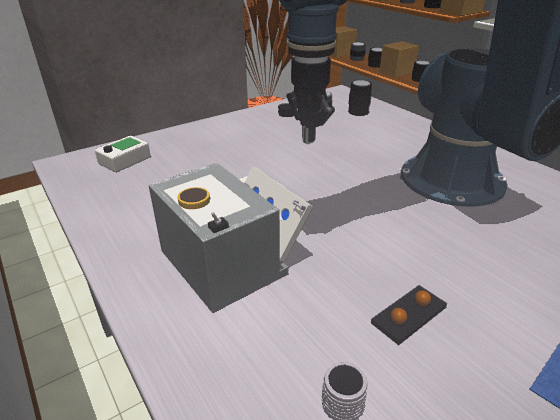

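View pics/w2.png

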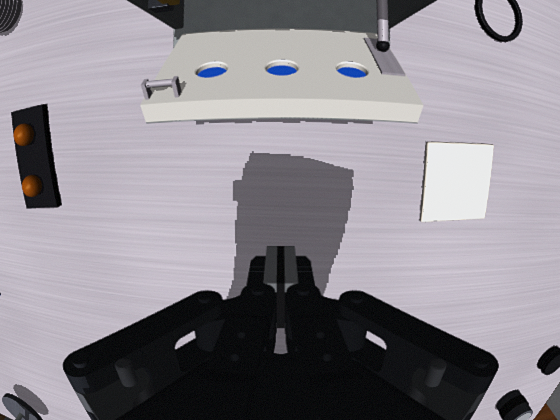

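Request:
{"fn": "send_rows", "kwargs": {"increments": [[[35, 0, 0], [0, 0, 0], 0], [[35, 0, 0], [0, 0, 0], 0], [[30, 0, 0], [0, 0, 0], 0], [[12, 0, 0], [0, 0, 0], 0], [[0, 0, 0], [0, 0, 0], 0]]}}

```text
time_s: 5.35
eef_pos: [0.5853, -0.058, 0.209]
tcp_rot: [[0.999, 0.035, -0.015], [0.035, -0.999, 0.003], [-0.015, -0.004, -1.0]]
contact_force: [0.5, 0.5, 0.5]
grip_width: -0.004
```

Run:
```python
from h import *
np.set_printoptions(precision=4,suppress=True)
print(bot.state()['eef_pos'])
s=snap('wrist','w3.png');s=snap('scene','s3.png')
P=[]
# flap inner face points in scene image, compute depth of whites near the flap
i=s['img'];cv2.imwrite('pics/c3.png',cv2.resize(i[100:300,180:400],None,fx=3,fy=3))
```

```text
[ 0.5853 -0.058   0.209 ]
```

View pics/c3.png

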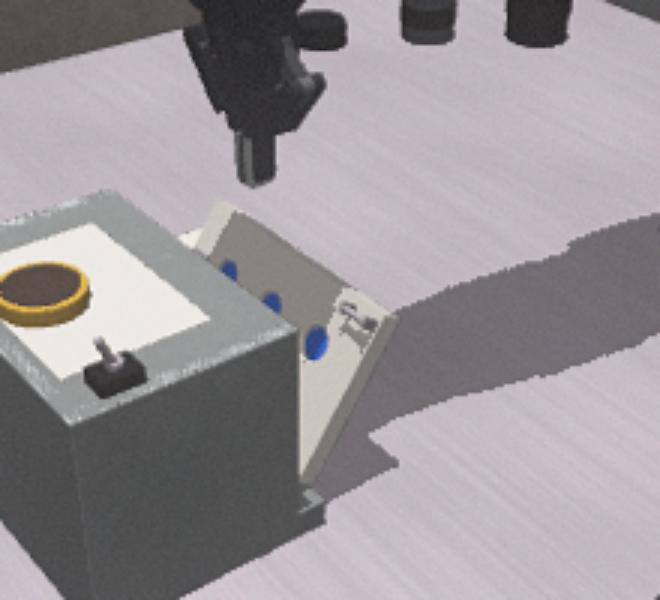

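View pics/w3.png

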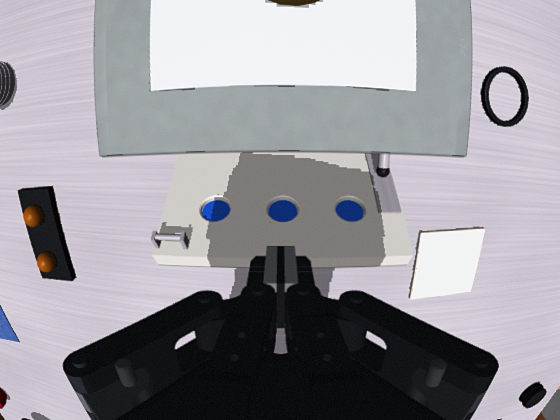

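Run:
```python
from h import *
np.set_printoptions(precision=4,suppress=True)
s=np.load('pics/last_scene.npz')
for c in [(317,342),(272,305),(310,270),(350,340),(330,400),(320,440),(345,395)]:
    u,v=180+round(c[0]/3),100+round(c[1]/3); p=px(s,u,v); print(c,p)
```

```text
(317, 342) [ 0.5711 -0.0035  0.1009]
(272, 305) [ 0.5726 -0.0572  0.1024]
(310, 270) [ 0.5536 -0.0392  0.1352]
(350, 340) [0.5644 0.0253 0.1171]
(330, 400) [0.587  0.0331 0.0811]
(320, 440) [0.6003 0.0415 0.0564]
(345, 395) [0.5801 0.0407 0.0854]
```

Request:
{"fn": "send_rows", "kwargs": {"increments": [[[3, 0, 25], [0, 0.8, 0], 0], [[0, 0, 25], [0, 0, 0], 0], [[0, 0, 22], [0, 0, 0], 0], [[0, 0, 8], [0, 0, 0], 0], [[0, 0, 0], [0, 0, 0], 0]]}}

```text
time_s: 6.08
eef_pos: [0.5845, -0.0579, 0.1286]
tcp_rot: [[0.999, 0.034, 0.001], [0.034, -0.999, 0.003], [0.001, -0.003, -1.0]]
contact_force: [-0.6, -0.0, -0.1]
grip_width: -0.001
```

Request:
{"fn": "send_rows", "kwargs": {"increments": [[[-8, 0, -2], [0, 0, 0], 0], [[-8, 0, 0], [0, 0, 0], 0], [[-8, 0, 4], [0, 0, 0], 0], [[-8, 0, 5], [0, 0, 0], 0], [[-8, 0, 6], [0, 0, 0], 0], [[-7, 0, 6], [0, 0, 0], 0]]}}

```text
time_s: 6.82
eef_pos: [0.5357, -0.0598, 0.111]
tcp_rot: [[0.999, 0.034, 0.005], [0.034, -0.999, 0.003], [0.005, -0.003, -1.0]]
contact_force: [0.9, -0.5, 0.8]
grip_width: 0.0
```

Request:
{"fn": "send_rows", "kwargs": {"increments": [[[-7, 0, 8], [0, 0, 0], 0], [[-6, 0, 8], [0, 0, 0], 0], [[-5, 0, 8], [0, 0, 0], 0], [[-4, 0, 9], [0, 0, 0], 0], [[-4, 0, 9], [0, 0, 0], 0], [[-3, 0, 9], [0, 0, 0], 0], [[-2, 0, 7], [0, 0, 0], 0]]}}

```text
time_s: 7.7
eef_pos: [0.5021, -0.0607, 0.0482]
tcp_rot: [[0.999, 0.034, 0.004], [0.034, -0.999, 0.003], [0.004, -0.003, -1.0]]
contact_force: [0.3, 0.2, 0.2]
grip_width: 0.006
```

Request:
{"fn": "send_rows", "kwargs": {"increments": [[[0, 0, 5], [0, 0, 0], 0], [[0, 0, 3], [0, 0, 0], 0], [[0, 0, 2], [0, 0, 0], 0], [[0, 0, 2], [0, 0, 0], 0]]}}

```text
time_s: 8.2
eef_pos: [0.502, -0.0607, 0.0404]
tcp_rot: [[0.999, 0.034, 0.006], [0.034, -0.999, 0.002], [0.006, -0.002, -1.0]]
contact_force: [-21.3, 3.0, 51.8]
grip_width: 0.001
```

Run:
```python
from h import *
s=snap('scene','s4.png')
i=s['img'];cv2.imwrite('pics/c4.png',cv2.resize(i[100:300,180:400],None,fx=3,fy=3))
```

```text
(no output)
```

View pics/c4.png

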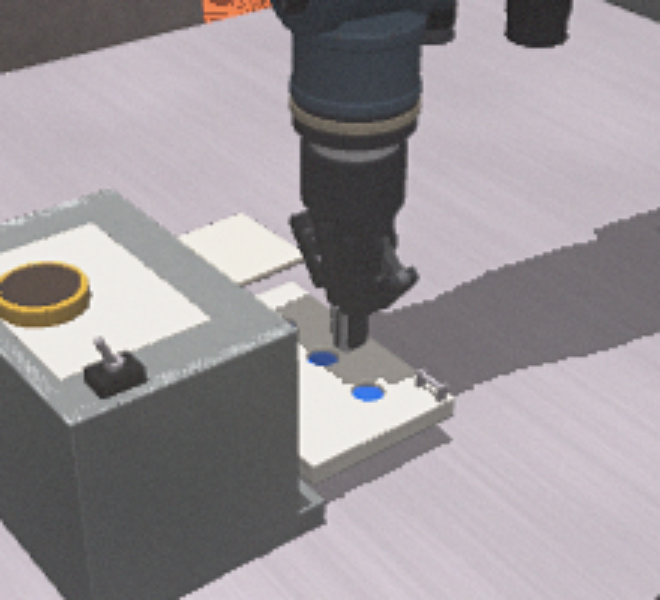

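Request:
{"fn": "send_rows", "kwargs": {"increments": [[[0, 0, -20], [0, 0, 0], 0], [[0, 0, -40], [0, 0, 0], 0], [[0, 0, -40], [0, 0, 0], 0], [[0, 0, -30], [0, 0, -10], 20], [[0, 0, 0], [0, 0, -10], 40], [[0, 0, 0], [0, 0, -10], 55], [[0, 0, 0], [0, 0, -10], 55], [[0, 0, 0], [0, 0, -10], 55], [[0, 0, 0], [0, 0, -10], 55], [[0, 0, 0], [0, 0, -10], 55]]}}

```text
time_s: 9.5
eef_pos: [0.5033, -0.061, 0.1762]
tcp_rot: [[0.273, 0.962, 0.01], [0.962, -0.273, 0.002], [0.005, 0.009, -1.0]]
contact_force: [0.2, -0.3, -0.4]
grip_width: 0.643
```

Run:
```python
from h import *
np.set_printoptions(precision=4,suppress=True)
s=bot.state();print(s['eef_pos'],s['tcp_rot'],s['joints'])
s=snap('wrist','w5.png')
s=snap('top','t5.png')
i=s['img'];cv2.imwrite('pics/c5.png',cv2.resize(i[105:265,255:385],None,fx=4,fy=4,interpolation=cv2.INTER_CUBIC)[:600])
```

```text
[ 0.5033 -0.061   0.1762] [[ 0.273   0.962   0.0103]
 [ 0.962  -0.2731  0.0021]
 [ 0.0048  0.0094 -0.9999]] [-7.0253 13.4347 -8.4101 67.5827  0.1921 98.8217]
```

View pics/c5.png

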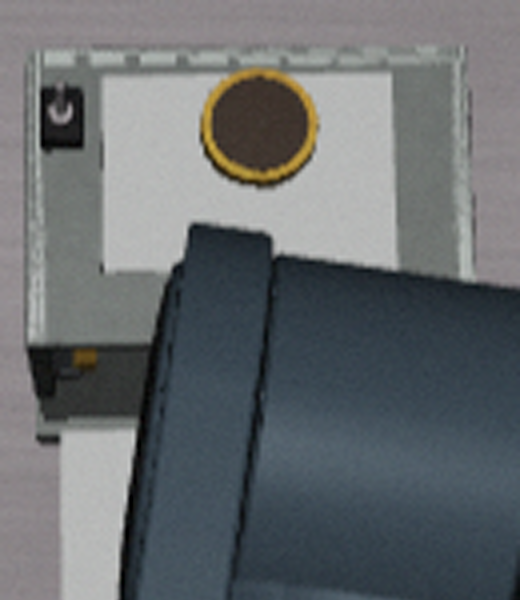

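Request:
{"fn": "send_rows", "kwargs": {"increments": [[[0, 0, 0], [0, 0, -10], 55], [[0, 0, 0], [0, 0, -10], 55], [[30, -3, 0], [0, 0, 0], 55], [[45, -4, 0], [0, 0, 0], 55], [[50, -4, 0], [0, 0, 0], 55], [[50, -4, 0], [0, 0, 0], 55], [[50, -4, 0], [0, 0, 0], 55], [[50, -4, 0], [0, 0, 0], 55], [[40, -3, 0], [0, 0, 0], 55], [[0, 0, 0], [0, 0, 0], 55]]}}

```text
time_s: 10.85
eef_pos: [0.4604, 0.262, 0.1765]
tcp_rot: [[-0.027, 1.0, 0.013], [1.0, 0.027, 0.003], [0.002, 0.013, -1.0]]
contact_force: [0.4, -0.3, -0.2]
grip_width: 0.642
```

Run:
```python
from h import *
np.set_printoptions(precision=4,suppress=True)
s=bot.state();print(s['eef_pos'],s['tcp_rot'],s['joints'])
s=snap('wrist','w6.png')
s=snap('top','t6.png')
i=s['img'];cv2.imwrite('pics/c6.png',cv2.resize(i[105:265,240:395],None,fx=3.75,fy=3.75,interpolation=cv2.INTER_CUBIC)[:600])
```

```text
[0.4604 0.262  0.1765] [[-0.0267  0.9996  0.0129]
 [ 0.9996  0.0267  0.0028]
 [ 0.0024  0.013  -0.9999]] [ 29.7792  15.9189  -5.1091  68.2494  -0.2304 118.2474]
```

View pics/c6.png

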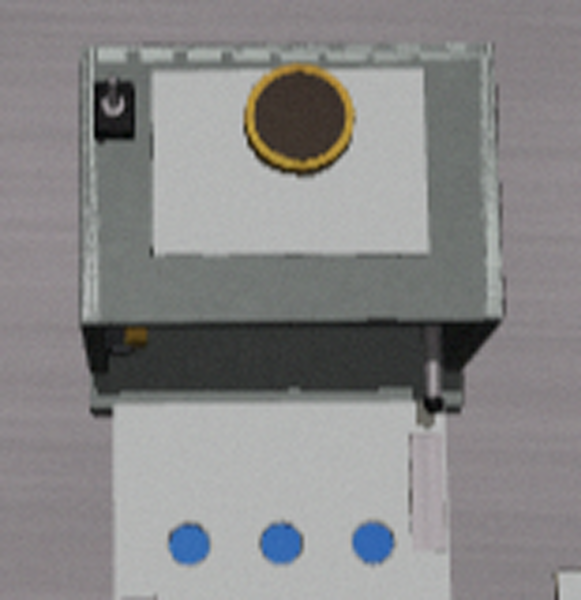

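View pics/w6.png

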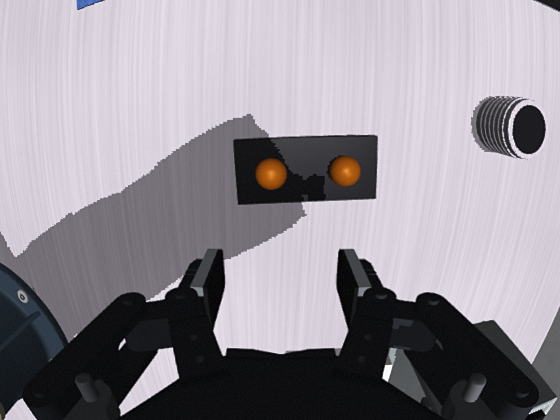

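```bash
cat >> h.py <<'E'
def blobs(s,lo,hi,box,amin=20):
    hs=cv2.cvtColor(s['img'],cv2.COLOR_BGR2HSV)
    m=cv2.inRange(hs,lo,hi);k=np.zeros_like(m);x0,y0,x1,y1=box;k[y0:y1,x0:x1]=m[y0:y1,x0:x1]
    n,l,st,c=cv2.connectedComponentsWithStats(k)
    return [(c[i],st[i]) for i in range(1,n) if st[i,4]>amin]
def fish(s,u,v,z):
    K=s['K'];P=s['pose'];a=np.array([u-K[0,2],v-K[1,2]]);r=np.linalg.norm(a);t=r/K[0,0]
    d=np.array([*(a/r*np.sin(t)),np.cos(t)]);w=P[:3,:3]@d
    return P[:3,3]+w*(z-P[2,3])/w[2]
AM=((0,140,40),(20,255,255));BL=((100,140,60),(130,255,255))
E
python3 - <<'E'
from h import *
np.set_printoptions(precision=4,suppress=True)
s=np.load('pics/last_top.npz')
for c,st in blobs(s,*BL,(270,200,370,265)): print('well top',c,st,px(s,*c,z=.0385))
w=np.load('pics/last_wrist.npz')
for c,st in blobs(w,*AM,(220,130,400,220)): print('ball wrist',c,st,fish(w,*c,.022))
s=snap('scene','s6.png')
for c,st in blobs(s,*AM,(370,280,450,340)): print('ball scene',c,st,px(s,*c,z=.022))
for c,st in blobs(s,*BL,(260,190,350,260)): print('well scene',c,st,px(s,*c,z=.0385))
E
```

```text
well top [289.8816 249.5263] [285 245  10  10  76] [ 0.5248 -0.0066  0.0385]
well top [314.4699 249.3614] [310 245  10  10  83] [ 0.5267 -0.0617  0.0385]
well top [338.9529 249.4235] [334 245  11  10  85] [ 0.528  -0.1166  0.0385]
ball wrist [344.827  170.7955] [330 156  31  31 763] [0.5224 0.2787 0.022 ]
ball wrist [270.5899 173.4963] [255 158  32  32 812] [0.4523 0.274  0.022 ]
ball scene [423.0127 296.5   ] [416 290  15  14 158] [0.4514 0.2728 0.022 ]
ball scene [399.1615 314.1553] [392 308  15  14 161] [0.521  0.2775 0.022 ]
well scene [287.0588 219.1176] [283 217   9   5  34] [ 0.5287 -0.0583  0.0385]
well scene [302.2778 230.6944] [298 229  10   5  36] [ 0.5267 -0.0033  0.0385]
```

Request:
{"fn": "send_rows", "kwargs": {"increments": [[[6, -4, 20], [0.75, 0, 0], 55], [[6, -4, 30], [0, 0, -1], 55], [[0, 0, 30], [0, 0, -1.5], 55], [[0, 0, 25], [0, 0, 0], 55], [[0, 0, 10], [0, 0, 0], 55], [[0, 0, 0], [0, 0, 0], 55]]}}

```text
time_s: 11.75
eef_pos: [0.4517, 0.2669, 0.0539]
tcp_rot: [[-0.059, 0.998, -0.005], [0.998, 0.059, 0.0], [0.001, -0.005, -1.0]]
contact_force: [0.9, 0.2, 0.4]
grip_width: 0.647
```

Run:
```python
from h import *
np.set_printoptions(precision=4,suppress=True)
s=bot.state();print(s['eef_pos'],s['tcp_rot'])
w=snap('wrist','w7.png')
for c,st in blobs(w,*AM,(150,130,460,320)): print('ball wrist',c,st,fish(w,*c,.022))
```

```text
[0.4517 0.2669 0.0539] [[-0.0585  0.9983 -0.0049]
 [ 0.9983  0.0585  0.0004]
 [ 0.0007 -0.0049 -1.    ]]
ball wrist [399.7913 225.2849] [ 376  201   48   50 1878] [0.5223 0.2788 0.022 ]
ball wrist [283.7576 227.3104] [ 258  202   52   52 2133] [0.4525 0.2739 0.022 ]
```

View pics/w7.png

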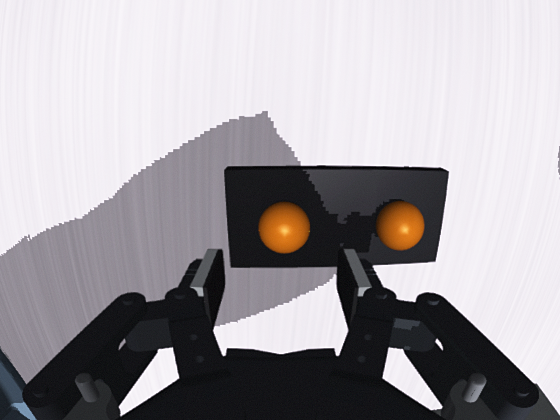

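Request:
{"fn": "send_rows", "kwargs": {"increments": [[[6, 1, 10], [-0.25, 0, 0], 55], [[1.5, 0, 15], [0, 0, 0], 55], [[0, 0, 12], [0, 0, 0], 55], [[0, 0, 4], [0, 0, 0], 55], [[0, 0, 0], [0, 0, 0], 55]]}}

```text
time_s: 12.42
eef_pos: [0.4534, 0.2758, 0.0118]
tcp_rot: [[-0.058, 0.998, 0.002], [0.998, 0.058, 0.002], [0.002, 0.002, -1.0]]
contact_force: [-0.6, 0.3, 0.7]
grip_width: 0.644
```

Run:
```python
from h import *
np.set_printoptions(precision=4,suppress=True)
s=bot.state();print(s['eef_pos'],s['tcp_rot'])
w=snap('wrist','w8.png')
```

```text
[0.4534 0.2758 0.0118] [[-0.0583  0.9983  0.0023]
 [ 0.9983  0.0583  0.0022]
 [ 0.0021  0.0024 -1.    ]]
```

View pics/w8.png

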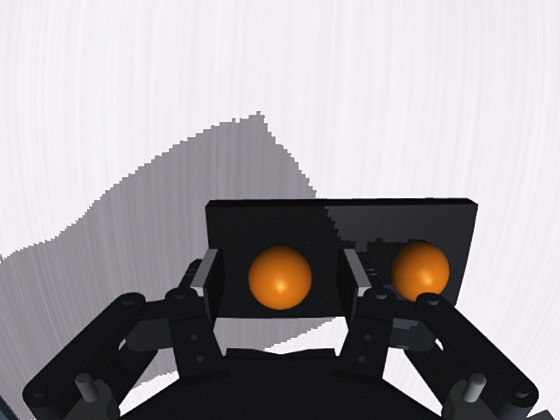

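Request:
{"fn": "send_rows", "kwargs": {"increments": [[[-2, -1, 0], [0, 0, 0], 55], [[0, 0, 0], [0, 0, 0], 40], [[0, 0, 0], [0, 0, 0], 30], [[0, 0, 0], [0, 0, 0], 24], [[0, 0, 0], [0, 0, 0], 20], [[0, 0, 0], [0, 0, 0], 20]]}}

```text
time_s: 13.22
eef_pos: [0.4532, 0.2739, 0.0132]
tcp_rot: [[-0.058, 0.998, 0.004], [0.998, 0.058, 0.003], [0.003, 0.004, -1.0]]
contact_force: [-0.4, 0.0, 1.2]
grip_width: 0.316
```

Request:
{"fn": "send_rows", "kwargs": {"increments": [[[0, 0, 0], [0, 0, 0], 20], [[0, 0, -5], [0, 0, 0], 20], [[0, 0, -5], [0, 0, 0], 20], [[0, 0, 0], [0, 0, 0], 20]]}}

```text
time_s: 13.72
eef_pos: [0.4532, 0.2739, 0.0239]
tcp_rot: [[-0.058, 0.998, 0.004], [0.998, 0.058, 0.003], [0.003, 0.004, -1.0]]
contact_force: [0.3, 0.1, 0.1]
grip_width: 0.312
```

Run:
```python
from h import *
np.set_printoptions(precision=4,suppress=True)
s=bot.state();print(s['eef_pos'],s['grip_width'],s['contact_force'])
w=snap('wrist','w9.png')
w=snap('scene','s9.png');cv2.imwrite('pics/c9.png',cv2.resize(w['img'][230:350,360:470],None,fx=5,fy=5))
```

```text
[0.4532 0.2739 0.0239] 0.312215225740799 [0.2874 0.123  0.14  ]
```

View pics/w9.png

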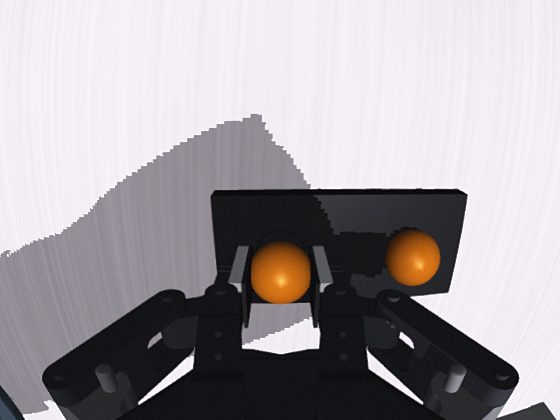

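View pics/c9.png

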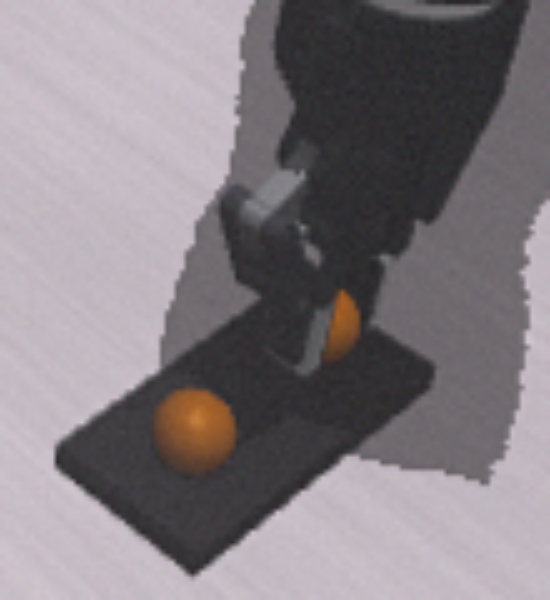

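Request:
{"fn": "send_rows", "kwargs": {"increments": [[[0, 0, -20], [0, 0, 0], 20], [[0, 0, -30], [0, 0, 0], 20], [[-10, 2, -30], [0, 0, 0], 20], [[-30, 6, -20], [0, 0, 0], 20], [[-40, 8, 0], [0, 0, 0], 20], [[-45, 9, 0], [0, 0, 0], 20], [[-45, 9, 0], [0, 0, 0], 20], [[-45, 9, 0], [0, 0, 1.6], 20], [[-35, 7, 0], [0, 0, 0], 20], [[-20, 4, 0], [0, 0, 0], 20]]}}

```text
time_s: 15.08
eef_pos: [0.5221, -0.0005, 0.1252]
tcp_rot: [[-0.033, 0.999, 0.003], [0.999, 0.033, 0.002], [0.002, 0.003, -1.0]]
contact_force: [0.7, 0.6, -0.9]
grip_width: 0.315
```

Request:
{"fn": "send_rows", "kwargs": {"increments": [[[0, 0, 0], [0, 0, 0], 20]]}}

```text
time_s: 15.2
eef_pos: [0.5222, -0.0017, 0.125]
tcp_rot: [[-0.031, 1.0, 0.003], [1.0, 0.031, 0.002], [0.002, 0.003, -1.0]]
contact_force: [-0.0, -0.2, -0.7]
grip_width: 0.315
```

Run:
```python
from h import *
np.set_printoptions(precision=4,suppress=True)
s=bot.state();print(s['eef_pos'],s['grip_width'],s['tcp_rot'])
w=snap('wrist','w10.png')
for c,st in blobs(w,*BL,(150,100,560,320)): print('well wrist',c,st,fish(w,*c,.0385))
```

```text
[ 0.5222 -0.0017  0.125 ] 0.31532180654846914 [[-0.0307  0.9995  0.0028]
 [ 0.9995  0.0307  0.0021]
 [ 0.002   0.0028 -1.    ]]
well wrist [282.9263 212.8192] [268 199  31  29 719] [ 0.5239 -0.0047  0.0385]
```

View pics/w10.png

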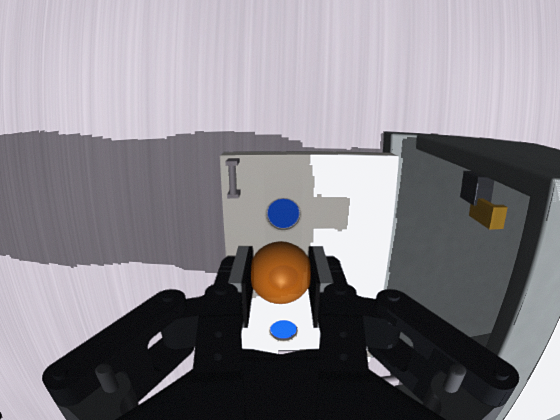

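Request:
{"fn": "send_rows", "kwargs": {"increments": [[[-3, 2, 15], [0, 0, 0], 20], [[-1, 1, 20], [0, 0, 0], 20], [[0, 0, 20], [0, 0, 0], 20], [[0, 0, 10], [0, 0, 0], 20], [[0, 0, 3], [0, 0, 0], 20], [[0, 0, 0], [0, 0, 0], 20]]}}

```text
time_s: 16.0
eef_pos: [0.5244, -0.0011, 0.0521]
tcp_rot: [[-0.037, 0.999, 0.001], [0.999, 0.037, 0.003], [0.003, 0.001, -1.0]]
contact_force: [-0.1, -0.5, -1.3]
grip_width: 0.315
```

Run:
```python
from h import *
np.set_printoptions(precision=4,suppress=True)
s=bot.state();print(s['eef_pos'],s['grip_width'],s['tcp_rot'],s['contact_force'])
w=snap('wrist','w11.png')
```

```text
[ 0.5244 -0.0011  0.0521] 0.31495181627352126 [[-0.0365  0.9993  0.0012]
 [ 0.9993  0.0365  0.0027]
 [ 0.0027  0.0013 -1.    ]] [-0.0691 -0.4846 -1.2577]
```

View pics/w11.png

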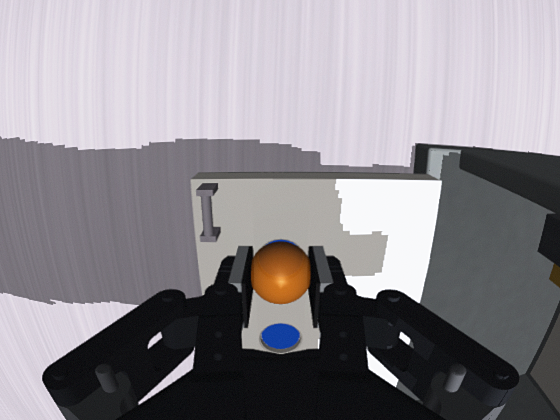

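Request:
{"fn": "send_rows", "kwargs": {"increments": [[[-4.5, 0.5, 0], [0, 0, 0], 20], [[-0.5, 0, 0], [0, 0, 0], 20], [[0, 0, 0], [0, 0, 0], 20]]}}

```text
time_s: 16.42
eef_pos: [0.5261, -0.0067, 0.0534]
tcp_rot: [[-0.036, 0.999, 0.004], [0.999, 0.036, 0.003], [0.003, 0.004, -1.0]]
contact_force: [-0.2, 0.1, -1.0]
grip_width: 0.31
```

Request:
{"fn": "send_rows", "kwargs": {"increments": [[[0, 0, 3], [0, 0, 0], 20], [[0, 0, 2], [0, 0, 0], 20], [[0, 0, 2], [0, 0, 0], 20], [[0, 0, 1], [0, 0, 0], 20]]}}

```text
time_s: 16.92
eef_pos: [0.5261, -0.0066, 0.0449]
tcp_rot: [[-0.036, 0.999, 0.004], [0.999, 0.036, 0.003], [0.003, 0.004, -1.0]]
contact_force: [0.3, 0.1, -0.5]
grip_width: 0.317
```

Request:
{"fn": "send_rows", "kwargs": {"increments": [[[0.6, -0.8, 1], [0, 0, 0], 20], [[0, 0, 1], [0, 0, 0], 20]]}}

```text
time_s: 17.18
eef_pos: [0.5252, -0.006, 0.0427]
tcp_rot: [[-0.036, 0.999, 0.004], [0.999, 0.036, 0.003], [0.003, 0.004, -1.0]]
contact_force: [0.1, -0.2, -1.4]
grip_width: 0.312
```

Request:
{"fn": "send_rows", "kwargs": {"increments": [[[0, 0, 0.5], [0, 0, 0], 20]]}}

```text
time_s: 17.3
eef_pos: [0.5252, -0.0059, 0.0422]
tcp_rot: [[-0.036, 0.999, 0.004], [0.999, 0.036, 0.003], [0.003, 0.004, -1.0]]
contact_force: [-0.9, 0.5, 0.7]
grip_width: 0.314
```

Release slowly, then lift.

Request:
{"fn": "send_rows", "kwargs": {"increments": [[[0, 0, 0], [0, 0, 0], 28], [[0, 0, 0], [0, 0, 0], 32], [[0, 0, 0], [0, 0, 0], 38], [[0, 0, 0], [0, 0, 0], 46], [[0, 0, 0], [0, 0, 0], 55], [[0, 0, -15], [0, 0, 0], 55], [[0, 0, -25], [0, 0, 0], 55], [[0, 0, -35], [0, 0, 0], 55], [[0, 0, -30], [0, 0, 0], 55], [[0, 0, 0], [0, 0, 0], 55]]}}

```text
time_s: 18.55
eef_pos: [0.5251, -0.0063, 0.1548]
tcp_rot: [[-0.036, 0.999, 0.006], [0.999, 0.036, 0.003], [0.002, 0.006, -1.0]]
contact_force: [-0.2, 0.2, 0.3]
grip_width: 0.646
```

Run:
```python
from h import *
np.set_printoptions(precision=4,suppress=True)
s=bot.state();print(s['eef_pos'],s['grip_width'],s['tcp_rot'],s['contact_force'])
w=snap('wrist','w12.png')
for c,st in blobs(w,*AM,(150,100,400,330)): print('ball wrist',c,st,fish(w,*c,.051))
for c,st in blobs(w,*BL,(150,100,400,330)): print('well wrist',c,st,fish(w,*c,.0385))
```

```text
[ 0.5251 -0.0063  0.1548] 0.6462629427063526 [[-0.0363  0.9993  0.0059]
 [ 0.9993  0.0362  0.0027]
 [ 0.0025  0.006  -1.    ]] [-0.209   0.1719  0.333 ]
ball wrist [279.5382 201.4288] [ 262  184   36   36 1033] [ 0.5245 -0.0058  0.051 ]
well wrist [278.7143 255.3442] [266 245  26  22 462] [ 0.5257 -0.0596  0.0385]
well wrist [278.6291 306.0237] [267 298  24  17 337] [ 0.5276 -0.1148  0.0385]
```

View pics/w12.png

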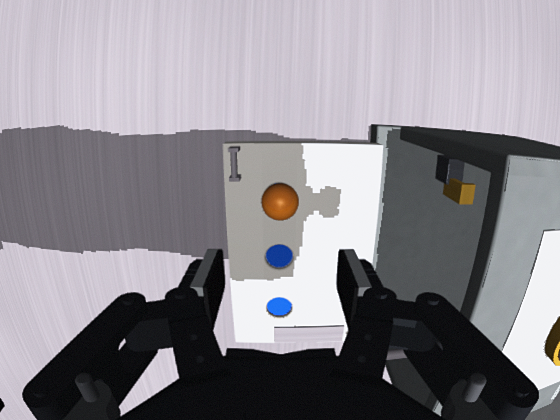

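Request:
{"fn": "send_rows", "kwargs": {"increments": [[[20, 0.5, 0], [0, 0, 0], 55], [[35, 1, 0], [0, 0, -1], 55], [[45, 1, 0], [0, 0, -0.7], 55], [[50, 1, 0], [0, 0, 0], 55], [[45, 1, 0], [0, 0, 0], 55], [[40, 1, 0], [0, 0, 0], 55], [[30, 1, 15], [0, 0, 0], 55], [[18, 1, 25], [0, 0, 0], 55], [[0, 0, 30], [0, 0, 0], 55], [[0, 0, 20], [0, 0, 0], 55]]}}

```text
time_s: 19.85
eef_pos: [0.5116, 0.2852, 0.0575]
tcp_rot: [[-0.066, 0.998, -0.002], [0.998, 0.066, 0.0], [0.001, -0.002, -1.0]]
contact_force: [-0.2, 0.8, -0.3]
grip_width: 0.645
```

Run:
```python
from h import *
np.set_printoptions(precision=4,suppress=True)
s=bot.state();print(s['eef_pos'],s['grip_width'],s['tcp_rot'],s['contact_force'])
w=snap('wrist','w13.png')
for c,st in blobs(w,*AM,(150,100,420,330)): print('ball wrist',c,st,fish(w,*c,.022))
```

```text
[0.5116 0.2852 0.0575] 0.644514684189541 [[-0.0662  0.9978 -0.002 ]
 [ 0.9978  0.0662  0.0005]
 [ 0.0006 -0.0019 -1.    ]] [-0.1952  0.8142 -0.2835]
ball wrist [298.5592 247.035 ] [ 274  223   50   49 1944] [0.5224 0.2787 0.022 ]
```

Request:
{"fn": "send_rows", "kwargs": {"increments": [[[-6, 8, 0], [0, 0, 0], 55], [[-1, 3, 12], [0, 0, 0], 55], [[0, 0, 16], [0, 0, 0], 55], [[0, 0, 12], [0, 0, 0], 55], [[0, 0, 2], [0, 0, 0], 55], [[0, 0, 0], [0, 0, 0], 55]]}}

```text
time_s: 20.65
eef_pos: [0.5227, 0.2774, 0.0109]
tcp_rot: [[-0.065, 0.998, -0.005], [0.998, 0.065, -0.001], [-0.001, -0.005, -1.0]]
contact_force: [-0.9, 0.7, -0.4]
grip_width: 0.641
```

Request:
{"fn": "send_rows", "kwargs": {"increments": [[[1.5, 0, -2], [0, 0, 0], 55], [[0, 0, 0], [0, 0, 0], 40], [[0, 0, 0], [0, 0, 0], 30], [[0, 0, 0], [0, 0, 0], 24], [[0, 0, 0], [0, 0, 0], 20], [[0, 0, 0], [0, 0, 0], 20], [[0, 0, 0], [0, 0, 0], 20]]}}

```text
time_s: 21.52
eef_pos: [0.5233, 0.2796, 0.0145]
tcp_rot: [[-0.066, 0.998, -0.003], [0.998, 0.066, 0.0], [0.0, -0.003, -1.0]]
contact_force: [-1.1, 0.4, 1.3]
grip_width: 0.312
```

Request:
{"fn": "send_rows", "kwargs": {"increments": [[[0, 0, -15], [0, 0, 0], 20], [[0, 0, -30], [0, 0, 0], 20], [[0, 0, -35], [0, 0, 0], 20], [[-15, 0, -30], [0, 0, 0], 20], [[-35, -2, 0], [0, 0, 0], 20], [[-50, -3, 0], [0, 0, 0], 20], [[-55, -3, 0], [0, 0, 0], 20], [[-55, -3, 0], [0, 0, 0], 20], [[-55, -3, 0], [0, 0, 1.8], 20], [[-50, -2, 0], [0, 0, 0], 20]]}}

```text
time_s: 22.78
eef_pos: [0.5285, -0.0417, 0.1376]
tcp_rot: [[-0.039, 0.999, 0.006], [0.999, 0.039, 0.002], [0.001, 0.006, -1.0]]
contact_force: [0.7, 0.8, -0.0]
grip_width: 0.313
```

Request:
{"fn": "send_rows", "kwargs": {"increments": [[[-30, 0, 0], [0, 0, 0], 20], [[-10, 0, 0], [0, 0, 0], 20], [[0, 0, 0], [0, 0, 0], 20]]}}

```text
time_s: 23.15
eef_pos: [0.5301, -0.0856, 0.1403]
tcp_rot: [[-0.035, 0.999, 0.008], [0.999, 0.035, 0.001], [0.001, 0.008, -1.0]]
contact_force: [-0.4, 0.5, 0.5]
grip_width: 0.314
```

Run:
```python
from h import *
np.set_printoptions(precision=4,suppress=True)
s=bot.state();print(s['eef_pos'],s['grip_width'],s['tcp_rot'])
w=snap('wrist','w14.png')
for c,st in blobs(w,*AM,(150,50,560,330)): print('ball wrist',c,st,fish(w,*c,.051))
for c,st in blobs(w,*BL,(150,50,560,330)): print('well wrist',c,st,fish(w,*c,.0385))
```

```text
[ 0.5301 -0.0856  0.1403] 0.31398401521006575 [[-0.0348  0.9994  0.008 ]
 [ 0.9994  0.0348  0.001 ]
 [ 0.0008  0.008  -1.    ]]
ball wrist [478.2343  57.8019] [460  50  36  17 414] [0.6835 0.0441 0.051 ]
ball wrist [276.14    98.8921] [ 256   79   41   41 1279] [ 0.5245 -0.0057  0.051 ]
ball wrist [280.1811 272.8526] [ 251  243   59   61 2904] [ 0.5321 -0.1416  0.051 ]
well wrist [275.6347 170.3472] [261 156  30  30 720] [ 0.5258 -0.0598  0.0385]
well wrist [275.5711 234.2306] [262 224  29  22 464] [ 0.5274 -0.1127  0.0385]
```

View pics/w14.png

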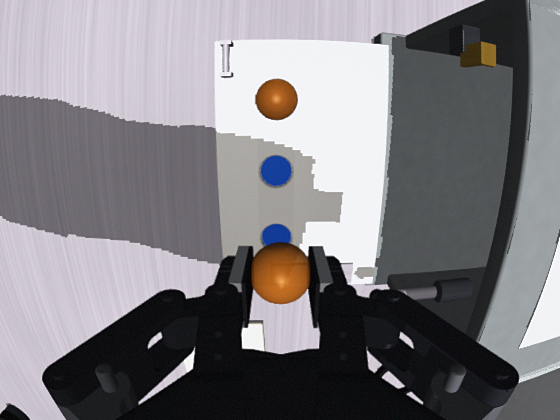

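Request:
{"fn": "send_rows", "kwargs": {"increments": [[[-18, -2, 10], [0.3, 0, 0], 20], [[-14, -1, 20], [0, 0, 0], 20], [[-3, 0, 25], [0, 0, 0], 20], [[0, 0, 20], [0, 0, 0], 20], [[0, 0, 6], [0, 0, 0], 20], [[0, 0, 0], [0, 0, 0], 20]]}}

```text
time_s: 23.95
eef_pos: [0.5284, -0.1194, 0.0554]
tcp_rot: [[-0.042, 0.999, 0.001], [0.999, 0.042, 0.001], [0.001, 0.001, -1.0]]
contact_force: [-0.4, -0.2, 0.4]
grip_width: 0.309
```

Request:
{"fn": "send_rows", "kwargs": {"increments": [[[3.5, -0.5, 0], [0, 0, 0], 20], [[0.3, 0, 3], [0, 0, 0], 20], [[0, 0, 2], [0, 0, 0], 20], [[0, 0, 0], [0, 0, 0], 20]]}}

```text
time_s: 24.45
eef_pos: [0.5288, -0.1153, 0.0518]
tcp_rot: [[-0.042, 0.999, 0.003], [0.999, 0.042, 0.001], [0.0, 0.003, -1.0]]
contact_force: [-0.6, 0.3, -1.2]
grip_width: 0.311
```

Request:
{"fn": "send_rows", "kwargs": {"increments": [[[-0.2, -0.7, 3], [0, 0, 0], 20], [[0, 0, 2.5], [0, 0, 0], 20], [[0, 0, 1.5], [0, 0, 0], 20]]}}

```text
time_s: 24.82
eef_pos: [0.5282, -0.1156, 0.0445]
tcp_rot: [[-0.042, 0.999, 0.004], [0.999, 0.042, 0.0], [0.0, 0.004, -1.0]]
contact_force: [0.3, -0.2, -0.3]
grip_width: 0.313
```

Request:
{"fn": "send_rows", "kwargs": {"increments": [[[0, 0, 0.7], [0, 0, 0], 20]]}}

```text
time_s: 24.95
eef_pos: [0.5281, -0.1156, 0.0437]
tcp_rot: [[-0.042, 0.999, 0.003], [0.999, 0.042, 0.0], [0.0, 0.003, -1.0]]
contact_force: [-0.7, 0.3, -0.1]
grip_width: 0.311
```

Request:
{"fn": "send_rows", "kwargs": {"increments": [[[0, 0, 0.3], [0, 0, 0], 28], [[0, 0, 0], [0, 0, 0], 32], [[0, 0, 0], [0, 0, 0], 38], [[0, 0, 0], [0, 0, 0], 46], [[0, 0, 0], [0, 0, 0], 55], [[0, 0, -15], [0, 0, 0], 55], [[0, 0, -25], [0, 0, 0], 55], [[0, 0, -35], [0, 0, 0], 55], [[0, 0, -35], [0, 0, 0], 55], [[0, 0, -20], [0, 0, 0], 55]]}}

```text
time_s: 26.2
eef_pos: [0.5269, -0.1155, 0.1806]
tcp_rot: [[-0.042, 0.999, 0.003], [0.999, 0.042, 0.001], [0.0, 0.003, -1.0]]
contact_force: [0.6, -0.0, -0.4]
grip_width: 0.646
```

Request:
{"fn": "send_rows", "kwargs": {"increments": [[[20, -30, -20], [0, 0, 0], 55], [[20, -40, -20], [0, 0, 0], 55], [[30, -40, 0], [0, 0, 0], 55], [[0, -30, 0], [0, 0, 0], 55], [[0, 0, 0], [0, 0, 0], 55], [[0, 0, 0], [0, 0, 0], 55]]}}

```text
time_s: 26.95
eef_pos: [0.3815, -0.0499, 0.2288]
tcp_rot: [[-0.042, 0.999, 0.014], [0.999, 0.042, -0.001], [-0.001, 0.014, -1.0]]
contact_force: [0.2, 0.4, -0.2]
grip_width: 0.646
```

Run:
```python
from h import *
np.set_printoptions(precision=4,suppress=True)
s=bot.state();print(s['time_s'],s['eef_pos'],s['grip_width'],s['contact_force'])
w=snap('wrist','w15.png')
for c,st in blobs(w,*AM,(100,50,560,330)): print('ball wrist',c,st,fish(w,*c,.051))
for c,st in blobs(w,*BL,(100,50,560,330)): print('well wrist',c,st,fish(w,*c,.0385))
t=snap('top','t15.png')
for c,st in blobs(t,*AM,(270,200,370,280)): print('ball top',c,st,px(t,*c,z=.051))
for n,u,v,z in [('ring',429,182,.01)]: print(n,px(t,u,v,z=z))
snap('scene','s15.png')
```

```text
26.95 [ 0.3815 -0.0499  0.2288] 0.646148126239699 [ 0.2398  0.3822 -0.2196]
ball wrist [541.2515 134.509 ] [530 128  22  14 167] [0.7114 0.0287 0.051 ]
ball wrist [416.0227 145.4015] [404 133  25  26 528] [ 0.5246 -0.0055  0.051 ]
ball wrist [403.7412 242.4159] [392 231  24  24 452] [ 0.5275 -0.1164  0.051 ]
well wrist [406.0211 191.8667] [397 182  19  20 285] [ 0.5254 -0.06    0.0385]
ball top [290.1  248.85] [284 243  13  12 120] [ 0.5252 -0.0068  0.051 ]
ball top [340.     248.9167] [334 243  13  13 120] [ 0.528  -0.1176  0.051 ]
ring [ 0.6953 -0.33    0.01  ]
```

View pics/w15.png

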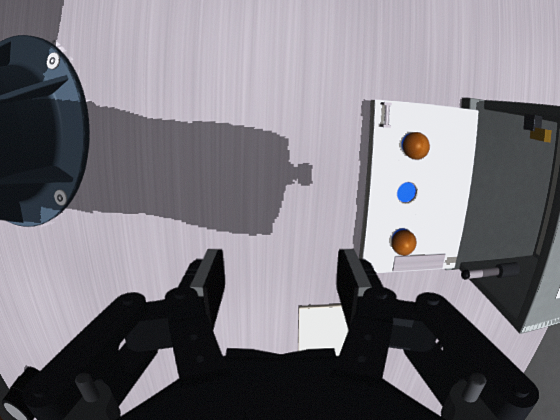

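View pics/s15.png

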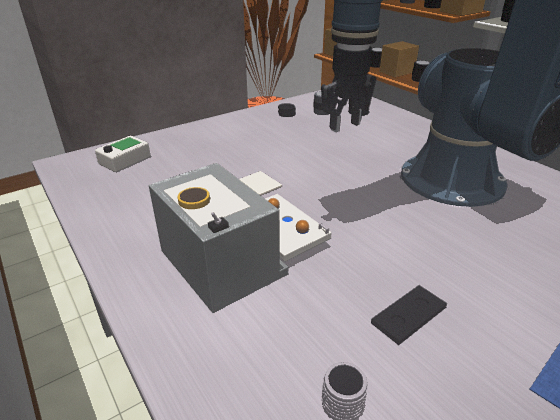

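View pics/t15.png

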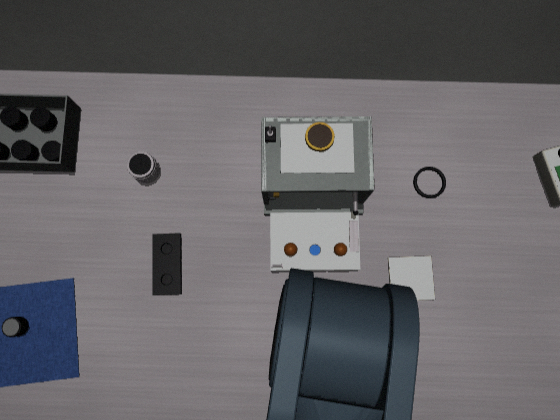

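Both balls sit in the outer wells: top view (290,249) and (340,249). They are 0.111 m apart and each matches its well. The flap is level, the tray is empty, and the bystanders are at the same pixels as at the start. I'm handing in.

```bash
python3 -c "
from plant import bot
bot.finish_job()"
```

```text
the job is handed in; nothing more can be done
```

I pressed the flap in until it popped ajar, then swung it down to its stop. I took both ball lenses from the tray and set them in the two outer wells (well0 and well2), and handed the job in at about 27 s of the 72 s allowed.

**Last checks before handing in:**
- **Ball positions:** the wrist and top cameras agree to about 1.5 mm. They put the balls within about 2 mm of the estimated well centres, and 111 mm apart.
- **Flap:** it looks level in the pictures. It took about 52 N at the fingertips against its stop; I did not measure its angle directly.
- **Bystanders:** the tile, tube, step ring and optical flat are where they started, judged by eye in the top view.
- **Gripper:** it was open and clear of everything.

**One reading disagreed:** the gripper read about 27 mm wide on the 30 mm balls, but both were held and released cleanly.

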